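Gauge the bored walnut sleeves and sort them

TASK

Try the two dark walnut sleeves one at a time on the steel gauge pin: lower a sleeve over the pin, without forcing it, until it stops, and see whether its rim comes fully down onto the gauge plate. Stand a sleeve that goes fully home upright in the green tray, or one that stops short upright in the red tray, before trying the other sleeve (both may turn out the same). Set them down gently and leave the other loose things on the bench where they are.

Things in the scene. Friction and masses are not known exactly. Their poses are not given: they have to be found in the camera images.
- sleeve_a: upright turned dark walnut sleeve, 125 mm tall. Origin: centre of its lower rim, z up its axis; round. Body 56 mm diameter up to 70 mm, brass band at the rim; plain neck 42 mm diameter from 78 to 125 mm, closed flat top: grip here. Blind bore 35 mm diameter, open below; 30 to 90 mm deep: drawn anew each run, unseen from outside, not tied to the name. 0.13 to 0.21 kg.
- sleeve_b: upright turned dark walnut sleeve, 125 mm tall. Origin: centre of its lower rim, z up its axis; round. Body 56 mm diameter up to 70 mm, brass band at the rim; plain neck 42 mm diameter from 78 to 125 mm, closed flat top: grip here. Blind bore 35 mm diameter, open below; 30 to 90 mm deep: drawn anew each run, unseen from outside, not tied to the name. 0.13 to 0.21 kg.
- gauge: fixed gauge: a grey steel plate 110 x 110 x 16 mm with an upright steel pin in its middle, 32 mm diameter, standing 60 mm above the plate, its last 8 mm tapered to 18 mm diameter. Origin under the plate's centre on the bench, z up along the pin. A sleeve bored deep enough slides down until its rim rests on the plate; another stops with its rim up to 30 mm above.
- pin_tip (a point): centre of the flat top of the gauge pin, 76 mm above the bench
- plate_top (a point): point on the pin's axis at the level of the gauge plate's upper face, 16 mm above the bench
- tray_green: fixed shallow green tray with beech edges, for sleeves that go fully home on the pin; 240 mm (its x) by 150 mm (its y) outside, walls 24 mm high and 6 mm thick. Origin under its centre on the bench; the inner floor is 6 mm above the origin. Room for two sleeves side by side along x. Which side of the bench it is on varies.
- tray_red: fixed shallow red tray with beech edges, for sleeves that stop short on the pin; 240 mm (its x) by 150 mm (its y) outside, walls 24 mm high and 6 mm thick. Origin under its centre on the bench; the inner floor is 6 mm above the origin. Room for two sleeves side by side along x. Which side of the bench it is on varies.
- mallet: bystander: mallet lying down, blue head 119 mm long with yellow faces of 60 mm diameter, beech handle; origin under the middle of the head, handle about 250 mm along its x
- tape_a: bystander: roll of amber tape, 96 mm diameter, 48 mm high, origin under its centre
- tape_b: bystander: roll of amber tape, 96 mm diameter, 25 mm high, origin under its centre
- screw_box: bystander: cardboard box 110 x 75 x 50 mm, origin under its centre
- glue: bystander: white glue bottle, 64 mm diameter, 170 mm tall, origin under its centre
- square: bystander: try square lying flat, dark wood stock 120 mm along its y with steel blade 175 mm along its x, 18 mm high; origin under the stock's middle
- sanding_block: bystander: cork sanding block 120 x 65 x 35 mm, origin under its centre
Not all that is in view belongs to the job. Leave any blue or turquoise look-alike of the sleeve_b alone.

How it is judged:
By the outcome, as a careful person would: the job done as asked, in the order asked, and still so for the second after the job is handed in, with the robot touching nothing.
It also fails if it takes over 67 s, if anything falls off the work surface, if the arm or the gripper's body presses on something with over 40 N, if the wrist force passes 120 N, or if a joint passes its speed limit or range.

ROBOT

A 6-joint arm with a two-finger parallel gripper is mounted at the origin on the work surface. World frame = base frame: x ahead of the robot, y to its left, z up, the work surface at z = 0. Lengths are in mm, angles in rad, forces in N, time in s.
With the tool pointing down it reaches from about 350 to 775 mm from the base axis. Payload 7.3 kg.
Tool frame: the origin (TCP) lies midway between the tips of the shut fingers; the grasp point (between the pads) lies 19 mm behind it; x points along the fingers, y is the direction in which the jaws open and shut, and the axes are right-handed (so a half turn about x gives the same grasp; the last joint's range is limited). The gripper opens to 92 mm and grips with 3 to 60 N. Pads are 19 mm wide; open, the fingers measure 130 mm over their backs; the gripper's body (75 mm by 190 mm) begins 47 mm behind the grasp point.
Start: joints at [-1.37, 0.342, 1.524, -0, 1.275, -0.146], TCP at [178.466, -493.758, 202.041] pointing down, gripper open.
Joint ranges: [-2.53, 2.53], [-0.77, 2.02], [0.04, 2.7], [-1, 4.14], [0.28, 2.66], [-3.11, 3.11]. Speed limits (rad/s): [2.57, 2.57, 3.14, 3.14, 3.14, 3.14].

INTERFACE

Orientations are given as [roll, pitch, yaw] about the fixed x, y, z axes, in that order (R = Rz(yaw) Ry(pitch) Rx(roll)).
In Python, from plant import bot gives the robot as it stands. The module is installed in compiled form; this text tells all that it offers.
- The arm moves only by the shell command python3 -m handwheel 'ROWS' [OPENING]. ROWS is JSON, a list that holds one entry, the list of rows, each a list of 4 numbers: the shift along the tool's x, y, z in cm, then the turn about the tool's x in rad. A call has 1 to 8 rows; each row shifts and turns the commanded pose from where the row before left it, along the tool's axes as they then stand; what a row does not reach is not made up. A row lasts 1/12 s, in which the tool goes at most 41.7 mm and 7.16 degrees, less where a joint would pass 70% of its speed; a pose out of reach is approached as far as the arm can. A call is refused whole if a number of a shift passes 4.17 or a number of a turn 0.125, either way. A call with a gripper value outside its range is refused whole. OPENING is the opening, from 0 (shut) to 1 (fully open), set as the call begins (- or left out, the last holds). The fingers move at their own pace and stop on an object; the grip force is fixed at half the most. Time passes only in rows, so rows that do not move let the fingers close. It gives the time, the measured TCP pose, the force and the opening at its end, in the units of the state.
- bot.get_obs(): the state, without advancing time (a new reading comes with each control period).
- bot.capture(name): name is "side" or "top" or "wrist"; returns (picture, depth): 480x640x3 uint8, red, green, blue; 480x640 float32, mm along the optical axis (not along the pixel's ray), 0 where there is no reading.
- bot.camera_model(name): a dict with "fx", "fy", "cx", "cy" (pixels), "dist_coeffs" ([k1, k2, p1, p2, k3] as OpenCV has them; the pictures are not rectified), "position" and "rotation" of the camera in the world. Camera axes: x right, y down, z forward; pixel columns grow to the right and rows downward; lengths in mm; the calibration is good to about 2 mm. A picture is of the moment at which its call begins: read the wrist's pose just before it. camera_model takes no time and is no camera call; for the wrist camera it gives the pose at the moment of the call.
- bot.close_job(): hands the job in, once; it reports no verdict.
Trained networks look in the newest picture that a camera, given by its name, has taken for a name from the list of things; names that differ only in an ending like _2 or _b are one class to them, and where a whole thing is asked for, a point or a joint stands for the part that bears it (a point fixed in the world has none). Each returns a list of dicts, best first, with "conf" (0 to 1); they miss things now and then, are a little off and sometimes report something else, mostly with a low value. They report only what shows in the picture. A call takes as long as a camera call. They do not tell look-alikes from the thing itself.
- bot.find_in(camera, label): "bbox" ([left, top, width, height] in pixels, round what is visible of it).
- bot.spot_point(camera, label): "point" ([column, row] in pixels: a listed point, or the origin of a listed thing).
The state is a dict: "time": time; "joint_positions": joint angles; "dq": joint speeds; "tau": joint torques, N m; "tool_pos": TCP position; "tcp_rot": TCP orientation; "contact_force": force on the tool from outside, world axes, zero at the start; "moment": the same for the moment, N m; "grip_width": finger opening in mm.
Only numpy, scipy, OpenCV 4.12 (cv2) and the standard library are available. Lean on these libraries where they do the work, as an engineer would, in place of code of your own. Each camera call takes 0.05 s, during which the arm holds its last target.

## Working session

There is one attempt and no reset: what is moved stays moved. The work goes in short steps, Python scripts to look and compute and a shell command to move; the robot and the scene stay as the last step left them, time stands still between calls to the robot, and variables do not carry over. Pictures are saved under pics/ and viewed, and the job is handed in when it is done.

```bash
mkdir -p pics
cat > h.py <<'E'
import numpy as np, cv2
from plant import bot
from scipy.spatial.transform import Rotation as R
def cap(n,f=None):
    m=bot.camera_model(n); p,d=bot.capture(n)
    if f: cv2.imwrite('pics/'+f,p[:,:,::-1])
    return p,d,m
def ray(m,u,v):
    K=np.array([[m['fx'],0,m['cx']],[0,m['fy'],m['cy']],[0,0,1]])
    x=cv2.undistortPoints(np.array([[[u,v]]],float),K,np.array(m['dist_coeffs'],float))[0,0]
    return np.array([x[0],x[1],1.])
def rot(m):
    r=np.array(m['rotation'],float)
    return r if r.shape==(3,3) else R.from_euler('xyz',r).as_matrix()
def atz(m,u,v,z):
    d=rot(m)@ray(m,u,v);p=np.array(m['position']);return p+d*(z-p[2])/d[2]
def atd(m,u,v,dep): return np.array(m['position'])+rot(m)@ray(m,u,v)*dep
def cloud(m,d):
    K=np.array([[m['fx'],0,m['cx']],[0,m['fy'],m['cy']],[0,0,1]])
    vv,uu=np.mgrid[0:480,0:640]
    x=cv2.undistortPoints(np.stack([uu,vv],-1).reshape(-1,1,2).astype(float),K,np.array(m['dist_coeffs'],float)).reshape(480,640,2)
    c=np.dstack([x,np.ones((480,640))])*d[...,None]
    return c@rot(m).T+np.array(m['position'])
E
python3 - <<'E'
from h import *
print(bot.get_obs())
for n in('top','side'):
    p,d,m=cap(n,n+'0.png'); print(n,m['position'],m['rotation'])
    for l in ('sleeve_a','gauge','tray_green','tray_red','pin_tip','mallet','glue'):
        f=bot.find_in(n,l) if l!='pin_tip' else []; s=bot.spot_point(n,l)
        print(l,[(np.round(a['bbox']),round(a['conf'],2)) for a in f],[(np.round(a['point']),round(a['conf'],2)) for a in s])
    np.savez(n+'0.npz',p=p,d=d)
E
```

```text
{'time': 0.0, 'joint_positions': array([-1.37001192e+00,  3.42750509e-01,  1.52504757e+00, -4.16139077e-05,
        1.27541707e+00, -1.45976155e-01]), 'dq': array([ 0.00058299, -0.00024121,  0.00116144,  0.00144393, -0.00121584,
        0.00057205]), 'tau': array([-1.30491750e-03, -4.31244493e+01, -2.44221246e+01,  7.18543888e-02,
        5.60489588e-02, -1.29753853e-04]), 'tool_pos': array([ 178.34795861, -493.2793751 ,  201.3199286 ]), 'tcp_rot': array([-1.69225223,  1.56917334,  1.79611314]), 'contact_force': array([-0.06188494,  0.35612976,  0.10376912]), 'moment': array([ 0.01171415,  0.01809922, -0.02598166]), 'grip_width': 91.72705677828965}
top [2.84411278e+02 2.78317121e-01 1.41048701e+03] [-2.95659887 -0.02104279 -1.54537894]
sleeve_a [(array([260., 248.,  24.,  21.]), 0.9), (array([312., 299.,  24.,  24.]), 0.81), (array([300., 256.,  25.,  24.]), 0.77), (array([344., 253.,  26.,  23.]), 0.74), (array([354., 210.,  24.,  27.]), 0.67)] [(array([269., 262.]), 0.93), (array([314., 268.]), 0.91), (array([352., 267.]), 0.88), (array([362., 225.]), 0.8), (array([324., 309.]), 0.
[... 796 characters left out ...]
  17.,  35.]), 0.84), (array([329., 251.,  18.,  37.]), 0.67), (array([345., 222.,  15.,  38.]), 0.59)] [(array([356., 219.]), 0.97), (array([350., 252.]), 0.91), (array([323., 209.]), 0.72), (array([335., 279.]), 0.68)]
gauge [(array([367., 314.,  45.,  50.]), 0.63), (array([286., 221.,  46.,  43.]), 0.57)] [(array([308., 242.]), 0.92)]
tray_green [(array([322., 163.,  68.,  43.]), 0.59)] [(array([353., 184.]), 0.96)]
tray_red [(array([247., 302., 103.,  74.]), 0.76)] [(array([301., 342.]), 0.67)]
pin_tip [] [(array([309., 228.]), 0.86)]
mallet [(array([248., 148.,  56.,  51.]), 0.74)] [(array([267., 192.]), 0.97)]
glue [(array([229., 371.,  32.,  42.]), 0.73)] [(array([246., 398.]), 0.78)]
```

Run:
```python
from h import *
for n,(x,y,w,h) in (('top',(140,120,330,220)),('side',(220,140,220,160))):
    p=np.load(n+'0.npz')['p'][y:y+h,x:x+w,::-1]
    s=780/w if 780/w*h<600 else 598/h
    cv2.imwrite(f'pics/{n}0c.png',cv2.resize(p,None,fx=s,fy=s,interpolation=cv2.INTER_CUBIC));print(n,s)
```

```text
top 2.3636363636363638
side 3.5454545454545454
```

View pics/top0c.png

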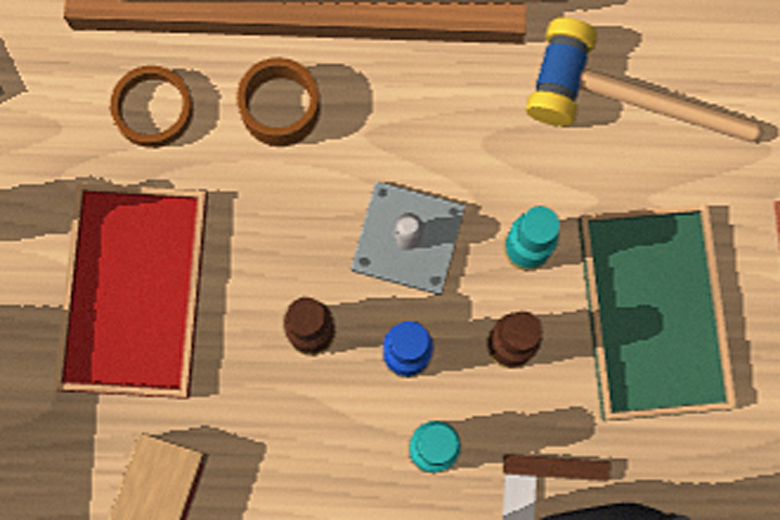

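View pics/side0c.png

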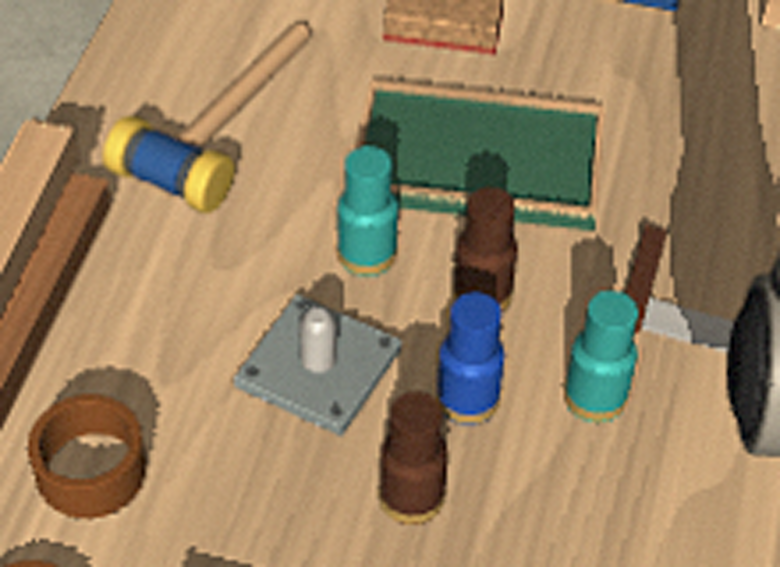

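View pics/top0.png

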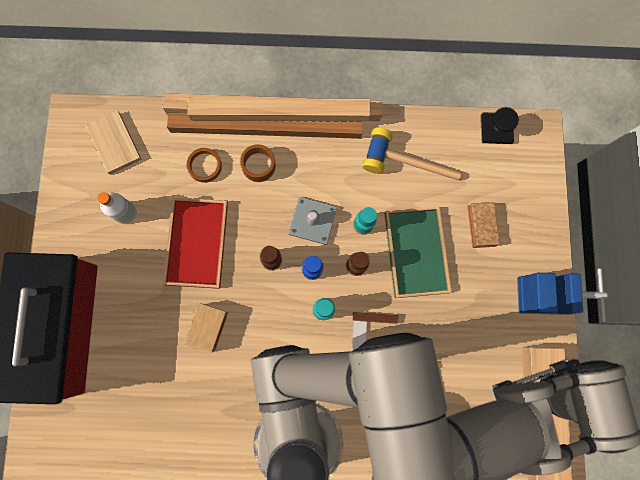

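The dark walnut candidates in the top view are (270,258) and (357,263). The blue one at (312,267) and the turquoise ones at (324,308) and (365,220) are look-alikes. Next I measure them.

Run:
```python
from h import *
for n in('top','side'):
    z=np.load(n+'0.npz');p,d=z['p'],z['d'];m=bot.camera_model(n)
    P=cloud(m,d).astype(float); X,Y,Z=P[...,0],P[...,1],P[...,2]
    ok=d>0
    print(n,'bench z',np.median(Z[ok&(X>350)&(X<700)&(abs(Y)<300)]))
    mask=(ok&(Z>112)&(Z<140)&(X>300)&(X<620)&(abs(Y)<300)).astype(np.uint8)
    k,lab,st,ce=cv2.connectedComponentsWithStats(mask)
    for i in range(1,k):
        if st[i,4]<20: continue
        s=lab==i; q=P[s]; q=q[abs(q[:,2]-np.median(q[:,2]))<5]; 
        c,r=cv2.minEnclosingCircle(q[:,:2].astype(np.float32))
        print(' top',st[i,4],np.round(ce[i]),'mean',q.mean(0).round(1),'circ',np.round(c,1),round(r,1),'rgb',np.median(p[s],0))
    hsv=cv2.cvtColor(p,cv2.COLOR_RGB2HSV)
    for nm,mk in (('green',(hsv[...,0]>65)&(hsv[...,0]<85)&(hsv[...,1]>80)&(Z<15)),('red',((hsv[...,0]<5)|(hsv[...,0]>175))&(hsv[...,1]>180)&(Z<20))):
        mk=(mk&ok).astype(np.uint8);k,lab,st,ce=cv2.connectedComponentsWithStats(mk)
        i=1+np.argmax(st[1:,4]); q=P[lab==i]; print(nm,st[i],cv2.minAreaRect(q[:,:2].astype(np.float32)),np.median(q[:,2]))
    g=(ok&(Z>11)&(Z<22)&(hsv[...,1]<60)&(abs(X-500)<120)&(abs(Y)<120)).astype(np.uint8);k,lab,st,ce=cv2.connectedComponentsWithStats(g)
    i=1+np.argmax(st[1:,4]);q=P[lab==i];print('plate',st[i],cv2.minAreaRect(q[:,:2].astype(np.float32)),np.median(q[:,2]))
    (cx,cy)=q[:,:2].mean(0)
    s=ok&(abs(X-cx)<40)&(abs(Y-cy)<40)&(Z>70)&(Z<85);print('pin',P[s].mean(0) if s.any() else None,s.sum())
```

```text
top bench z 1.5436328748377264
 top 215 [368. 215.] mean [ 583.9 -165.5  125.1] circ [ 584.1 -166.9] 21.2 rgb [ 48. 163. 155.]
 top 223 [269. 254.] mean [476.5  83.9 124.9] circ [476.4  84. ] 20.8 rgb [91. 53. 36.]
 top 221 [361. 260.] mean [ 467.5 -147.1  124.8] circ [ 468.3 -147.4] 21.0 rgb [90. 53. 37.]
 top 218 [313. 264.] mean [453.3 -27.2 124.7] circ [453.6 -27.3] 20.7 rgb [ 44.  89. 184.]
 top 229 [325. 307.] mean [345.9 -60.1 124.7] circ [346.2 -59.7] 20.7 rgb [ 51. 167. 159.]
green [ 389  210   58   84 3783] ((513.4760131835938, -317.21234130859375), (224.78785705566406, 133.6422119140625), 6.585715293884277) 6.166283543981081
red [ 167  201   56   83 3913] ((521.1251220703125, 296.53643798828125), (133.30572509765625, 224.6551971435547), 88.38775634765625) 5.894330513624254
plate [289 209  47  36 988] ((584.25830078125, -23.30462646484375), (108.57302856445312, 98.92753601074219), 76.16969299316406) 16.30375918686093
pin [590.08934213 -24.40527656  74.52630103] 80
side bench z 1.473055166734639
 top 132 [323. 187.] mean [ 583.1 -161.1  124.6] circ [ 581.4 -162.9] 23.0 rgb [
[... 185 characters left out ...]
 [ 41.  77. 152.]
 top 160 [392. 228.] mean [344.3 -55.3 124.2] circ [343.9 -56.4] 22.2 rgb [ 55. 145. 134.]
 top 176 [337. 257.] mean [475.6  88.7 124.1] circ [476.7  87.3] 22.6 rgb [80. 49. 33.]
green [ 324  166   64   32 1465] ((510.4691162109375, -325.56890869140625), (224.20362854003906, 126.83335876464844), 6.991567611694336) 6.126146510120179
red [ 255  305   93   64 3554] ((519.0341186523438, 290.66644287109375), (133.39230346679688, 225.7760772705078), 87.77436065673828) 5.441943536807457
plate [296 228  37  33 597] ((578.9113159179688, -18.110313415527344), (112.34833526611328, 91.80724334716797), 78.73776245117188) 15.674610747445513
pin [587.27363367 -18.47755854  74.71536421] 46
```

```bash
cat >> h.py <<'E'
def go(x,y,z):
    o=bot.get_obs(); T=R.from_euler('xyz',o['tcp_rot']).as_matrix()
    d=T.T@(np.array([x,y,z])-o['tool_pos'])/10
    print('t',round(o['time'],2),'pos',o['tool_pos'].round(1),'grip',round(o['grip_width'],1),'F',o['contact_force'].round(1))
    print('axes x',T[:,0].round(3),'y',T[:,1].round(3),'z',T[:,2].round(3)); print('tool shift cm',d.round(2))
E
python3 -c "
from h import *
go(467.5,-145.5,200)"
python3 - <<'E'
from h import *
z=np.load('top0.npz');p=z['p'][190:320,240:400,::-1]
cv2.imwrite('pics/crop1.png',cv2.resize(p,None,fx=4.6,fy=4.6,interpolation=cv2.INTER_CUBIC))
E
```

```text
t 1.4 pos [ 178.5 -493.8  202. ] grip 91.7 F [-0.9 -0.  -0.4]
axes x [ 0. -0. -1.] y [ 0.34 -0.94  0.  ] z [-0.94 -0.34  0.  ]
tool shift cm [  0.2  -22.93 -39.02]
```

View pics/crop1.png

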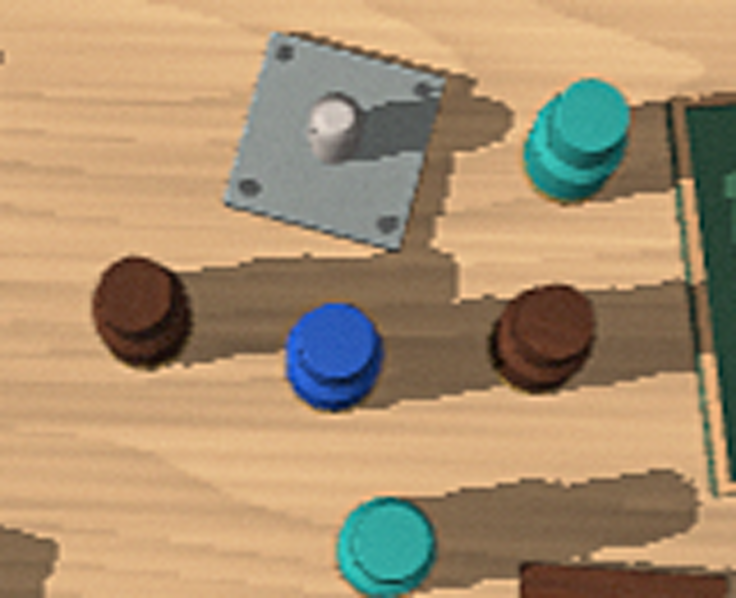

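The crop confirms it: the brown sleeves are at crop (140,310) and (545,335), with blue and turquoise ones among them. I start with the right-hand one.

```bash
python3 -m handwheel '[[[0,-1.9,-3.25,0],[0,-1.9,-3.25,0],[0,-1.9,-3.25,0],[0,-1.9,-3.25,0],[0,-1.9,-3.25,0],[0,-1.9,-3.25,0],[0,-1.9,-3.25,0],[0,-1.9,-3.25,0]]]' 1; python3 -c "
from h import *
go(467.5,-145.5,200)"
```

```text
time: 2.07
tool_pos: [372.2, -260.9, 202.2]
tcp_rot: [1.988, 1.57, -0.807]
contact_force: [0.3, -1.1, 0.1]
grip_width: 91.6
t 2.07 pos [ 372.2 -260.9  202.2] grip 91.6 F [ 0.3 -1.1  0.1]
axes x [ 0. -0. -1.] y [ 0.34  -0.941  0.001] z [-0.941 -0.34  -0.   ]
tool shift cm [  0.22  -7.62 -12.88]
```

```bash
python3 -m handwheel '[[[0,-1.9,-3.2,0],[0,-1.9,-3.2,0],[0,-1.9,-3.2,0],[0,-1.9,-3.28,0],[0,0,0,0]]]'
python3 - <<'E'
from h import *
go(467.5,-145.5,200)
p,d,m=cap('wrist','w1.png');print(m['position'],rot(m)[:,2])
for l in('sleeve_a','gauge'):print(bot.find_in('wrist',l))
P=cloud(m,d);Z=P[...,2];ok=(d>0)&(Z>115)&(Z<135)
k,lab,st,ce=cv2.connectedComponentsWithStats(ok.astype(np.uint8))
for i in range(1,k):
    if st[i,4]>200:
        q=P[lab==i];print(st[i],q.mean(0),cv2.minEnclosingCircle(q[:,:2].astype(np.float32)))
E
```

```text
time: 2.48
tool_pos: [469.8, -142.4, 202.1]
tcp_rot: [-2.858, 1.568, 0.636]
contact_force: [0.1, 0.0, -0.0]
grip_width: 91.8
t 2.48 pos [ 469.8 -142.4  202.1] grip 91.8 F [ 0.1  0.  -0. ]
axes x [ 0.002  0.002 -1.   ] y [ 0.345 -0.939 -0.001] z [-0.939 -0.345 -0.003]
tool shift cm [0.21 0.21 0.32]
[ 540.38645394 -115.35822729  384.47989541] [-0.26165776 -0.09633489 -0.96034098]
[{'bbox': [180.7, 252.8, 65.0, 47.9], 'conf': 0.89}, {'bbox': [349.8, 74.4, 77.8, 69.5], 'conf': 0.86}, {'bbox': [151.1, 160.4, 92.5, 66.5], 'conf': 0.76}, {'bbox': [295.0, 186.5, 60.4, 73.8], 'conf': 0.71}, {'bbox': [21.3, 97.3, 134.9, 62.3], 'conf': 0.58}]
[{'bbox': [182.3, 0.0, 141.9, 136.4], 'conf': 0.96}]
[ 371   75   58   60 2631] [ 583.15868195 -160.87933081  124.3141418 ] ((583.3709716796875, -161.716064453125), 21.274887084960938)
[  22  101   59   55 2497] [477.10647386  85.61151097 123.56613237] ((475.27294921875, 88.28840637207031), 22.003704071044922)
[ 151  177   55   52 2180] [454.85884535 -24.19744776 123.90475329] ((453.7000427246094, -23.19815444946289), 21.05601692199707)
[ 298  210   51   51 2005] [ 469.21808738 -142.72392582  124.1300429 ] ((468.0152282714844, -143.13246154785156), 20.872148513793945)
```

View pics/w1.png

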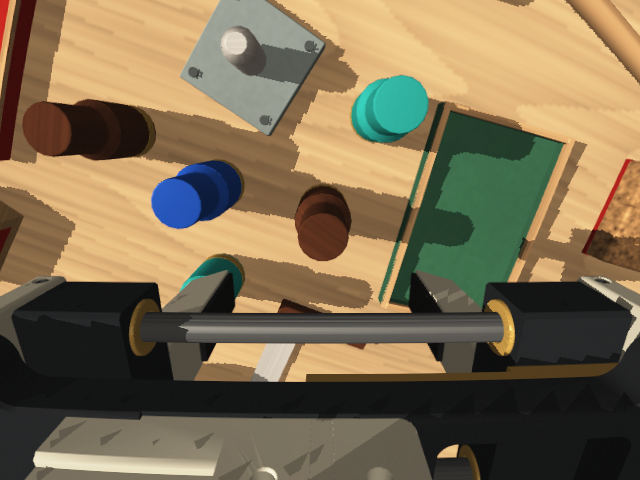

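The wrist view shows the target sleeve's top at (323,235) and the pin tip at (235,42). I measure the pin in this view, then descend.

Run:
```python
from h import *
p,d,m=cap('wrist')
P=cloud(m,d);Z=P[...,2];ok=(d>0)&(abs(P[...,0]-588)<40)&(abs(P[...,1]+21)<40)
for a,b in((72,80),(64,68),(55,64),(30,55)):
    q=P[ok&(Z>a)&(Z<b)];print(a,len(q),q.mean(0).round(1),[np.round(v,1) for v in cv2.minEnclosingCircle(q[:,:2].astype(np.float32))])
print(bot.spot_point('wrist','pin_tip'))
for s in bot.spot_point('wrist','pin_tip'): print(atz(m,*s['point'],76))
go(468.3,-143.5,86)
```

```text
72 668 [589.  -21.3  74.7] [array([589.2, -20.9]), np.float64(12.7)]
64 108 [586.7 -25.8  66.8] [array([589.5, -20.3]), np.float64(16.3)]
55 102 [584.1 -32.1  59.4] [array([587.5, -24.3]), np.float64(15.1)]
30 260 [583.6 -31.6  42.7] [array([587.6, -23.9]), np.float64(15.3)]
[{'point': [227.8, 37.9], 'conf': 0.94}]
[587.39339111 -18.57801028  76.        ]
t 2.78 pos [ 466.  -148.2  202. ] grip 91.9 F [ 0.8 -0.7  0.4]
axes x [-0. -0. -1.] y [ 0.338 -0.941  0.   ] z [-0.941 -0.338  0.   ]
tool shift cm [11.6  -0.36 -0.38]
```

```bash
cat >> h.py <<'E'
def tops(lo=115,hi=135,n='wrist',minA=300):
    p,d,m=cap(n);P=cloud(m,d);Z=P[...,2];ok=(d>0)&(Z>lo)&(Z<hi)
    k,lab,st,ce=cv2.connectedComponentsWithStats(ok.astype(np.uint8))
    for i in range(1,k):
        if st[i,4]>minA:
            q=P[lab==i];c,r=cv2.minEnclosingCircle(q[:,:2].astype(np.float32))
            print(st[i],'mean',q.mean(0).round(1),'circ',np.round(c,1),round(r,1),np.median(p[lab==i],0))
E
python3 - <<'E'
from h import *
tops(); tops(70,80,minA=100)
go(468.3,-143.5,86)
E
```

```text
[ 365   66   58   60 2677] mean [ 583.2 -161.   124.3] circ [ 583.6 -161.6] 21.1 [ 50. 180. 162.]
[  15   96   59   56 2540] mean [476.9  85.4 123.5] circ [475.8  87.9] 21.6 [95. 51. 31.]
[ 145  171   55   52 2201] mean [454.9 -24.4 123.9] circ [453. -23.] 21.3 [ 39.  87. 186.]
[ 292  203   52   52 2029] mean [ 469.2 -142.8  124.1] circ [ 467.9 -143.3] 21.0 [90. 48. 29.]
[215  20  34  37 847] mean [588.8 -21.8  73.9] circ [588.7 -21.4] 14.7 [215. 204. 186.]
[352  72  50  63 694] mean [ 573.1 -152.    74. ] circ [ 583.2 -161. ] 26.9 [ 46. 175. 157.]
[ 69  95  45  61 941] mean [480.4  74.6  74.2] circ [476.1  87.4] 27.2 [42. 24. 15.]
[172 159  50  57 720] mean [463.2 -32.9  74.1] circ [454.  -23.6] 26.8 [18. 40. 89.]
[291 188  56  39 597] mean [ 481.8 -139.    73.9] circ [ 468.2 -143.2] 27.0 [73. 39. 24.]
[176 272  32  21 219] mean [361.7 -41.1  73.5] circ [356.6 -44. ] 20.1 [ 47. 173. 155.]
t 2.88 pos [ 466.1 -148.2  202.1] grip 92.0 F [-0.4  0.7 -0.1]
axes x [ 0. -0. -1.] y [ 0.338 -0.941  0.   ] z [-0.941 -0.338  0.   ]
tool shift cm [11.61 -0.37 -0.37]
```

```bash
python3 -m handwheel '[[[0,-0.4,-0.4,0],[2.5,0,0,0],[2.5,0,0,0],[2.5,0,0,0],[2.5,0,0,0],[1.6,0,0,0],[0,0,0,0],[0,0,0,0]]]'; python3 -c "
from h import *
go(468.4,-143.1,86)"; python3 -m handwheel '[[[0,0,0,0],[0,0,0,0],[0,0,0,0],[0,0,0,0],[0,0,0,0],[0,0,0,0]]]' 0.3;  python3 -c "
from h import *
go(468.4,-143.1,86)"
```

```text
time: 3.55
tool_pos: [468.7, -142.1, 85.8]
tcp_rot: [-0.798, 1.569, 2.689]
contact_force: [0.0, -0.5, 0.3]
grip_width: 92.2
t 3.55 pos [ 468.7 -142.1   85.8] grip 92.2 F [ 0.  -0.5  0.3]
axes x [-0.001  0.001 -1.   ] y [ 0.339 -0.941 -0.001] z [-0.941 -0.339  0.001]
tool shift cm [-0.02  0.09  0.07]
time: 4.05
tool_pos: [469.2, -142.1, 86.4]
tcp_rot: [2.207, 1.57, -0.588]
contact_force: [0.5, 0.3, 1.0]
grip_width: 56.2
t 4.05 pos [ 469.2 -142.1   86.4] grip 56.2 F [0.5 0.3 1. ]
axes x [ 0.001 -0.    -1.   ] y [ 0.34  -0.94   0.001] z [-0.94 -0.34 -0.  ]
tool shift cm [0.04 0.07 0.1 ]
```

```bash
python3 -m handwheel '[[[0,0,0,0],[0,0,0,0],[0,0,0,0],[0,0,0,0],[0,0,0,0]]]' 0;  python3 -c "
from h import *
go(468.4,-143.1,86)"
```

```text
time: 4.47
tool_pos: [469.2, -142.2, 86.1]
tcp_rot: [1.929, 1.57, -0.866]
contact_force: [1.1, 0.1, 0.4]
grip_width: 41.2
t 4.47 pos [ 469.2 -142.2   86.1] grip 41.2 F [1.1 0.1 0.4]
axes x [ 0. -0. -1.] y [ 0.34 -0.94  0.  ] z [-0.94 -0.34 -0.  ]
tool shift cm [0.01 0.06 0.1 ]
```

```bash
python3 -m handwheel '[[[-1.5,0,0,0],[-2.5,0,0,0],[-3,0,0,0],[-3,0,0,0],[-1.5,0,0,0],[0,0,0,0],[0,0,0,0]]]';  python3 -c "
from h import *
go(588.8-.4,-21.4+.7,200)"
```

```text
time: 5.05
tool_pos: [469.0, -142.0, 200.8]
tcp_rot: [2.315, 1.57, -0.48]
contact_force: [-0.8, 0.8, -2.0]
grip_width: 40.9
t 5.05 pos [ 469.  -142.   200.8] grip 40.9 F [-0.8  0.8 -2. ]
axes x [ 0. -0. -1.] y [ 0.34 -0.94  0.  ] z [-0.94 -0.34 -0.  ]
tool shift cm [  0.09  -7.35 -15.36]
```

```bash
python3 -m handwheel '[[[0,-0.8,-1.7,0],[0,-1.5,-3,0],[0,-1.5,-3.2,0],[0,-1.5,-3.2,0],[0,-1.3,-2.7,0],[0,-0.75,-1.56,0],[0,0,0,0],[0,0,0,0]]]';  python3 - <<'E'
from h import *
go(588.4,-20.7,200)
tops(195,235); tops(70,80,minA=60)
cap('wrist','w2.png');cap('side','s2.png')
go(588.4,-20.7,200)
E
```

```text
time: 5.72
tool_pos: [587.6, -19.9, 198.2]
tcp_rot: [-0.441, 1.566, 3.049]
contact_force: [0.2, 0.3, -1.2]
grip_width: 40.8
t 5.72 pos [587.6 -19.9 198.2] grip 40.8 F [ 0.2  0.3 -1.2]
axes x [-0.005  0.    -1.   ] y [ 0.342 -0.94  -0.002] z [-0.94  -0.342  0.004]
tool shift cm [-0.18  0.1  -0.05]
[ 246  239  151   61 2253] mean [601.  -14.6 220.4] circ [597.4 -15.1] 35.8 [37. 22. 15.]
[426 244  53  39 654] mean [ 592.7 -148.1   74.3] circ [ 584.2 -160.8] 27.0 [23. 88. 78.]
[160 259  52  24 520] mean [494.4  88.2  74.2] circ [481.1  89.8] 26.7 [54. 30. 19.]
t 5.92 pos [587.6 -21.6 200.4] grip 41.2 F [-0.4  0.1 -0.7]
axes x [-0.001 -0.    -1.   ] y [ 0.339 -0.941 -0.   ] z [-0.941 -0.339  0.001]
tool shift cm [ 0.04 -0.06 -0.1 ]
```

View pics/w2.png

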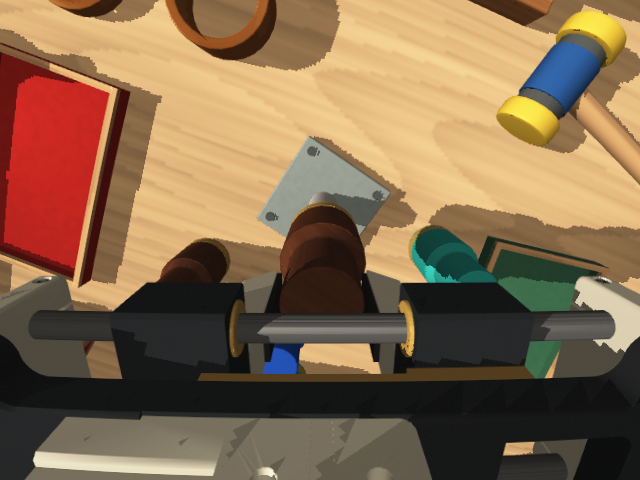

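View pics/s2.png

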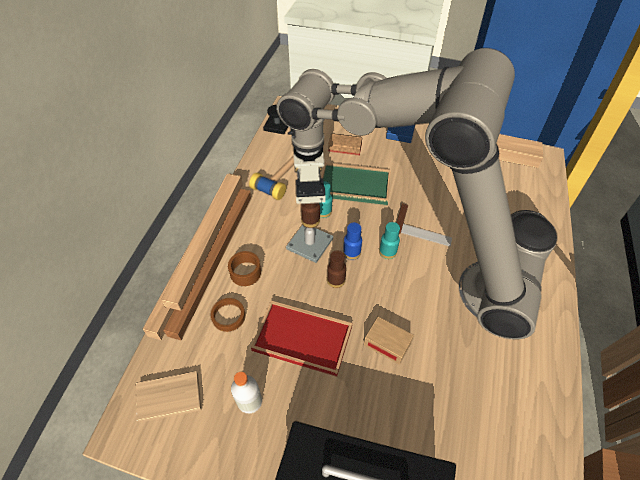

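```bash
python3 -m handwheel '[[[0,0,-0.22,0],[1.2,0,0,0],[1.2,0,0,0],[0.8,0,0,0],[0,0,0,0],[0,0,0,0],[0,0,0,0]]]';  python3 - <<'E'
from h import *
go(589.8,-21.0,160)
p,d,m=cap('wrist','w3.png')
cv2.imwrite('pics/w3c.png',cv2.resize(p[120:360,220:430,::-1],None,fx=2.5,fy=2.5))
E
```

```text
time: 6.5
tool_pos: [590.9, -20.2, 169.7]
tcp_rot: [2.561, 1.57, -0.234]
contact_force: [-0.4, -0.3, -1.4]
grip_width: 41.0
t 6.5 pos [590.9 -20.2 169.7] grip 41.0 F [-0.4 -0.3 -1.4]
axes x [ 0.001 -0.    -1.   ] y [ 0.34  -0.941  0.001] z [-0.941 -0.34  -0.001]
tool shift cm [0.97 0.03 0.13]
```

View pics/w3c.png

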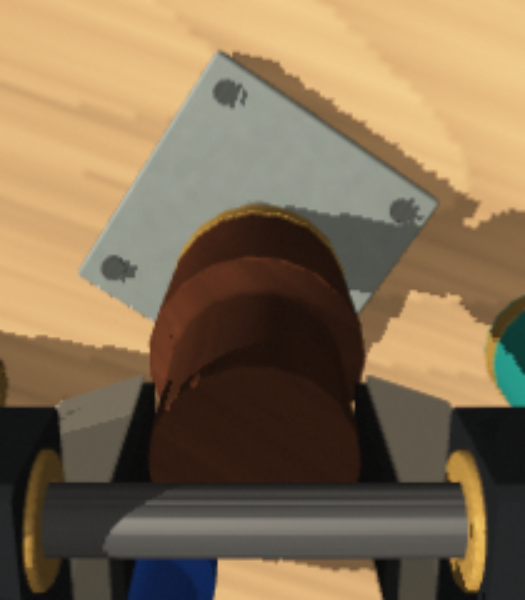

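```bash
python3 -m handwheel '[[[0.4,0,0,0],[0.4,0,0,0],[0.4,0,0,0],[0.3,0,0,0],[0,0,0,0],[0,0,0,0]]]';  python3 - <<'E'
from h import *
go(589.8,-21.0,140)
E
```

```text
time: 7.05
tool_pos: [590.4, -19.9, 153.7]
tcp_rot: [-0.382, 1.57, 3.107]
contact_force: [1.3, -0.1, -1.8]
grip_width: 41.3
t 7.05 pos [590.4 -19.9 153.7] grip 41.3 F [ 1.3 -0.1 -1.8]
axes x [-0.001  0.    -1.   ] y [ 0.34 -0.94 -0.  ] z [-0.94  -0.34   0.001]
tool shift cm [1.37 0.08 0.09]
```

```bash
python3 -m handwheel '[[[0.4,0,0,0],[0.4,0,0,0],[0.2,0,0,0],[0,0,0,0],[0,0,0,0]]]';  python3 - <<'E'
from h import *
go(589.8,-21.0,140)
E
```

```text
time: 7.47
tool_pos: [590.5, -20.0, 143.8]
tcp_rot: [-0.298, 1.57, -3.093]
contact_force: [0.2, 0.1, -1.3]
grip_width: 41.1
t 7.47 pos [590.5 -20.  143.8] grip 41.1 F [ 0.2  0.1 -1.3]
axes x [-0. -0. -1.] y [ 0.34 -0.94 -0.  ] z [-0.94 -0.34  0.  ]
tool shift cm [0.38 0.07 0.1 ]
```

```bash
python3 -m handwheel '[[[0.3,0,0,0],[0.3,0,0,0],[0.2,0,0,0],[0,0,0,0]]]';  python3 -m handwheel '[[[0.15,0,0,0],[0.15,0,0,0],[0,0,0,0]]]'; python3 -m handwheel '[[[0.15,0,0,0],[0.15,0,0,0],[0,0,0,0]]]'
```

```text
time: 7.8
tool_pos: [590.2, -19.9, 135.4]
tcp_rot: [-0.423, 1.57, 3.065]
contact_force: [-0.8, -0.3, -1.4]
grip_width: 40.8
time: 8.05
tool_pos: [590.4, -20.0, 132.7]
tcp_rot: [-0.345, 1.57, -3.14]
contact_force: [0.2, -0.4, -1.0]
grip_width: 41.2
time: 8.3
tool_pos: [590.4, -20.0, 129.7]
tcp_rot: [-0.279, 1.57, -3.074]
contact_force: [-0.8, 1.0, -1.7]
grip_width: 40.7
```

```bash
python3 -m handwheel '[[[0.15,0,0,0],[0.15,0,0,0],[0,0,0,0]]]'; python3 -m handwheel '[[[0.15,0,0,0],[0.15,0,0,0],[0,0,0,0]]]'
```

```text
time: 8.55
tool_pos: [590.4, -20.0, 126.6]
tcp_rot: [-0.342, 1.57, -3.137]
contact_force: [0.6, -0.1, -1.4]
grip_width: 41.0
time: 8.8
tool_pos: [590.4, -20.0, 123.6]
tcp_rot: [-0.362, 1.57, 3.126]
contact_force: [-0.1, -0.1, -1.2]
grip_width: 40.9
```

```bash
python3 -m handwheel '[[[0.15,0,0,0],[0.15,0,0,0],[0,0,0,0]]]'
```

```text
time: 9.05
tool_pos: [590.4, -20.0, 120.7]
tcp_rot: [-0.394, 1.57, 3.095]
contact_force: [0.1, 0.2, -1.9]
grip_width: 41.2
```

```bash
python3 -m handwheel '[[[0.15,0,0,0],[0.15,0,0,0],[0,0,0,0]]]'
```

```text
time: 9.3
tool_pos: [590.4, -20.0, 117.6]
tcp_rot: [-0.325, 1.57, -3.119]
contact_force: [0.9, 0.4, -1.6]
grip_width: 40.7
```

```bash
python3 -m handwheel '[[[0.15,0,0,0],[0.15,0,0,0],[0,0,0,0]]]'
```

```text
time: 9.55
tool_pos: [590.4, -20.0, 114.7]
tcp_rot: [-0.335, 1.57, -3.13]
contact_force: [-0.9, 0.3, -1.5]
grip_width: 40.8
```

```bash
python3 -m handwheel '[[[0.15,0,0,0],[0.15,0,0,0],[0,0,0,0]]]'
```

```text
time: 9.8
tool_pos: [590.4, -20.0, 111.7]
tcp_rot: [-0.349, 1.57, 3.139]
contact_force: [-0.3, -0.1, -1.9]
grip_width: 40.5
```

```bash
python3 -m handwheel '[[[0.1,0,0,0],[0.1,0,0,0],[0,0,0,0]]]'
```

```text
time: 10.05
tool_pos: [590.4, -20.0, 109.8]
tcp_rot: [-0.218, 1.57, -3.012]
contact_force: [-0.5, -0.7, -1.5]
grip_width: 41.0
```

```bash
python3 -m handwheel '[[[0.1,0,0,0],[0.1,0,0,0],[0,0,0,0]]]'
```

```text
time: 10.3
tool_pos: [590.7, -20.0, 108.1]
tcp_rot: [2.496, 1.57, -0.299]
contact_force: [0.3, -0.2, -1.7]
grip_width: 41.2
```

```bash
python3 -m handwheel '[[[0.1,0,0,0],[0.1,0,0,0],[0,0,0,0]]]'
```

```text
time: 10.55
tool_pos: [591.5, -19.8, 107.9]
tcp_rot: [2.773, 1.568, -0.022]
contact_force: [-1.5, 1.2, 9.6]
grip_width: 41.1
```

```bash
python3 -m handwheel '[[[0.1,0,0,0],[0.1,0,0,0],[0,0,0,0]]]'
```

```text
time: 10.8
tool_pos: [592.3, -19.7, 107.8]
tcp_rot: [2.76, 1.565, -0.035]
contact_force: [-4.8, 1.5, 19.0]
grip_width: 41.3
```

```bash
python3 -m handwheel '[[[0.1,0,0,0],[0.05,0,0,0],[0,0,0,0]]]'
```

```text
time: 11.05
tool_pos: [592.6, -19.7, 107.7]
tcp_rot: [2.728, 1.563, -0.067]
contact_force: [-6.3, 2.9, 28.0]
grip_width: 41.3
```

Contact at TCP ≈108, where fully home would be ≈102. I back off the push and inspect.

```bash
python3 -m handwheel '[[[-0.2,0,0,0],[-0.2,0,0,0],[-0.05,0,0,0],[0,0,0,0]]]'
python3 - <<'E'
from h import *
p,d,m=cap('wrist');cv2.imwrite('pics/w4.png',cv2.resize(p[150:330,230:420,::-1],None,fx=3.2,fy=3.2,interpolation=cv2.INTER_CUBIC))
p,d,m=cap('side');cv2.imwrite('pics/s4.png',cv2.resize(p[170:280,260:400,::-1],None,fx=5.4,fy=5.4,interpolation=cv2.INTER_CUBIC))
E
```

```text
time: 11.38
tool_pos: [591.2, -20.0, 107.9]
tcp_rot: [2.666, 1.569, -0.129]
contact_force: [-0.6, 0.3, 6.8]
grip_width: 40.9
```

View pics/w4.png

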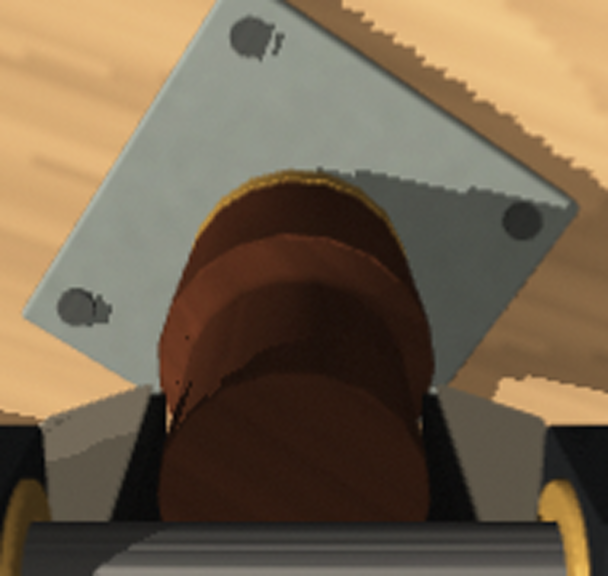

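View pics/s4.png

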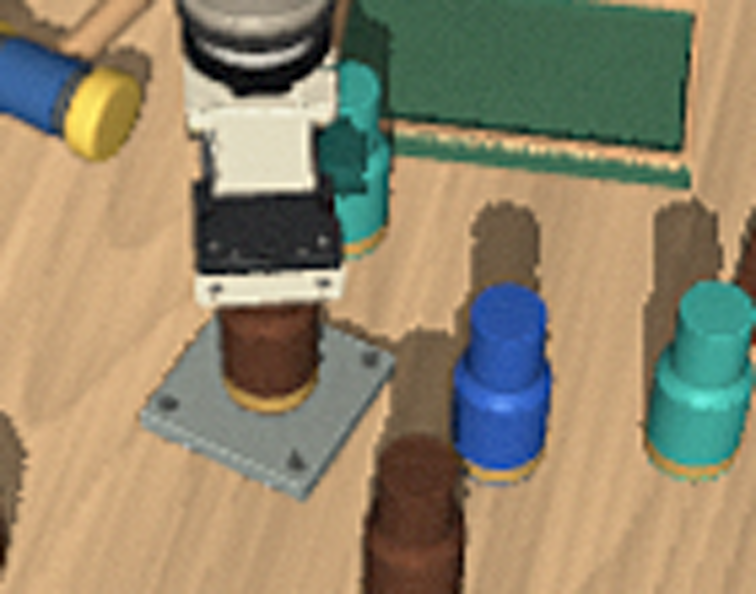

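```bash
python3 -m handwheel '[[[-0.1,0,0,0],[0,0,0,0],[0,0,0,0]]]'; python3 -m handwheel '[[[0,0,0,0],[0,0,0,0],[0,0,0,0],[0,0,0,0]]]' 0.6
cat >> h.py <<'E'
def sleeveZ():
    p,d,m=cap('wrist');P=cloud(m,d)
    # crop coords -> full: u=230+cx/3.2
    for nm,(u,v,w,h) in dict(top=(300,275,50,25),plate=(255,215,20,20),plate2=(340,150,0,0)).items():
        if w==0: continue
        q=P[v:v+h,u:u+w].reshape(-1,3);q=q[d[v:v+h,u:u+w].ravel()>0];print(nm,np.median(q,0).round(1),q[:,2].std().round(1))
    o=bot.get_obs();print(o['time'],o['tool_pos'].round(1),o['contact_force'].round(1),o['grip_width'])
    dark=(d>0)&(np.hypot(P[...,0]-589,P[...,1]+21)<33)
    z=P[...,2][dark];h,e=np.histogram(z,np.arange(10,180,3));print([(int(a),int(b)) for a,b in zip(e,h) if b>40])
    return P,d,p
E
python3 -c "
from h import *
P,d,p=sleeveZ();cv2.imwrite('pics/w5.png',p[:,:,::-1])"
```

```text
time: 11.73
tool_pos: [590.7, -20.0, 108.0]
tcp_rot: [1.879, 1.571, -0.916]
contact_force: [-0.3, 0.3, 3.2]
grip_width: 40.8
time: 12.07
tool_pos: [590.3, -20.0, 107.6]
tcp_rot: [-0.345, 1.57, -3.14]
contact_force: [0.8, 0.4, -0.1]
grip_width: 54.7
top [598.5 -17.5 146.6] 0.6
plate [577.9  28.1  15.4] 1.0
12.1167 [590.4 -20.  107.7] [-0.8 -0.5  0.1] 54.89374517627058
[(13, 628), (16, 160), (31, 42), (34, 58), (37, 80), (43, 50), (46, 49), (49, 49), (52, 48), (55, 59), (58, 55), (61, 53), (64, 61), (67, 68), (70, 62), (73, 74), (76, 68), (79, 71), (82, 82), (85, 69), (88, 200), (91, 456), (94, 609), (97, 450), (100, 137), (103, 85), (106, 96), (109, 102), (112, 102), (115, 112), (118, 117), (121, 121), (124, 126), (127, 126), (130, 192), (133, 243), (136, 274), (139, 273), (142, 324), (145, 3374), (148, 134), (151, 109), (154, 94), (157, 106), (160, 86), (163, 93), (166, 94), (169, 96), (172, 63), (175, 208)]
```

View pics/w5.png

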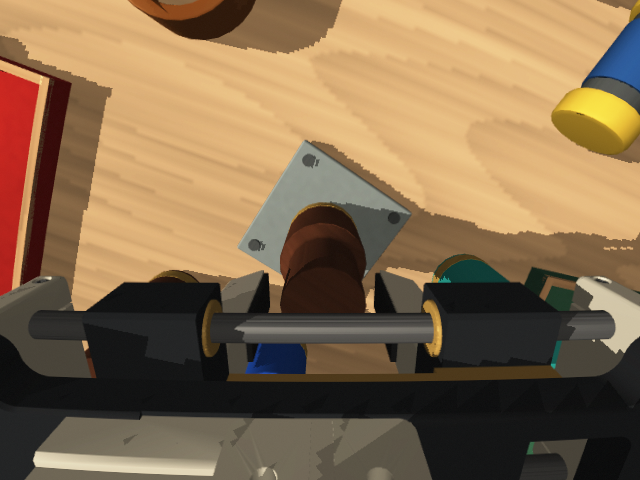

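Released and resting freely, its top is at 146.6 mm (141 if home), so the rim is about 5.7 mm above the plate. It stops short and goes to the red tray.

```bash
python3 -m handwheel '[[[0,0,0,0],[0,0,0,0],[0,0,0,0],[0,0,0,0],[0,0,0,0]]]' 0; python3 -m handwheel '[[[-0.5,0,0,0],[-1.5,0,0,0],[-1.5,0,0,0],[-2,0,0,0],[-2,0,0,0],[-2.5,0,0,0],[-2,0,0,0],[0,0,0,0]]]'; python3 -c "
from h import *
go(470,298,230)"
```

```text
time: 12.53
tool_pos: [590.5, -20.0, 107.9]
tcp_rot: [0.385, 1.571, -2.41]
contact_force: [-0.2, 1.0, -1.0]
grip_width: 41.1
time: 13.2
tool_pos: [592.5, -20.2, 233.0]
tcp_rot: [2.63, 1.562, -0.165]
contact_force: [0.1, -0.5, -1.0]
grip_width: 40.7
t 13.2 pos [592.5 -20.2 233. ] grip 40.7 F [ 0.1 -0.5 -1. ]
axes x [ 0.008 -0.001 -1.   ] y [ 0.34  -0.94   0.004] z [-0.94  -0.34  -0.007]
tool shift cm [  0.15 -34.09   0.71]
```

```bash
python3 -m handwheel '[[[0,-2,0,0],[0,-3.5,0.1,0],[0,-3.8,0.1,0],[0,-3.8,0.1,0],[0,-3.8,0.1,0],[0,-3.8,0,0],[0,-3.8,0,0],[0,-3.5,0,0]]]';python3 -m handwheel '[[[0,-2.8,0,0],[0,-2,0,0],[0,-1,0,0],[0,0,0,0],[0,0,0,0]]]'
python3 - <<'E'
from h import *
go(470,298,230)
p,d,m=cap('wrist','w6.png');P=cloud(m,d)
hsv=cv2.cvtColor(p,cv2.COLOR_RGB2HSV)
mk=((hsv[...,0]<5)|(hsv[...,0]>175))&(hsv[...,1]>180)&(P[...,2]<12)&(d>0)
q=P[mk];print(len(q),np.percentile(q,[1,99],axis=0).round(0),cv2.minAreaRect(q[:,:2].astype(np.float32)))
p,d,m=cap('side','s6.png')
E
```

```text
time: 13.87
tool_pos: [490.0, 243.7, 227.1]
tcp_rot: [-0.158, 1.569, -2.953]
contact_force: [1.0, 0.9, -1.0]
grip_width: 41.2
time: 14.28
tool_pos: [471.9, 296.0, 227.4]
tcp_rot: [0.693, 1.57, -2.101]
contact_force: [0.2, -0.4, -1.2]
grip_width: 40.6
t 14.28 pos [471.9 296.  227.4] grip 40.6 F [ 0.2 -0.4 -1.2]
axes x [-0.001 -0.001 -1.   ] y [ 0.341 -0.94   0.001] z [-0.94  -0.341  0.001]
tool shift cm [-0.26 -0.25  0.11]
19844 [[317. 227.   4.]
 [631. 561.  11.]] ((452.1446838378906, 410.13348388671875), (270.0028076171875, 495.4269714355469), 29.071245193481445)
```

View pics/w6.png

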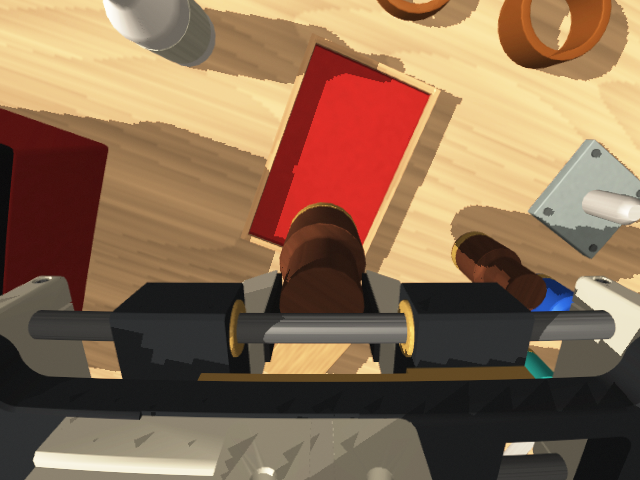

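View pics/s6.png

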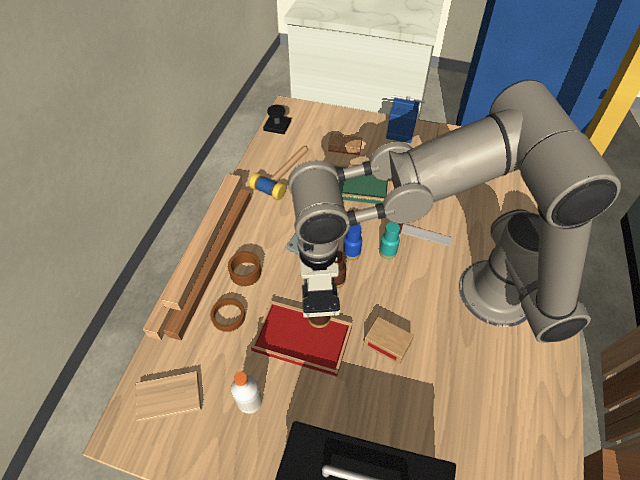

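Run:
```python
from h import *
m=bot.camera_model('wrist')
for u,v in((317,40),(441,91),(247,235)): print(atz(m,u,v,24).round(1))
go(470,298,230)
```

```text
[635.5 359.8  24. ]
[634.7 216.2  24. ]
[406.4 368.   24. ]
t 14.38 pos [472.4 295.3 227.7] grip 41.0 F [-1.  -0.5 -1.6]
axes x [-0.    -0.001 -1.   ] y [ 0.339 -0.941  0.001] z [-0.941 -0.339  0.001]
tool shift cm [-0.23 -0.34  0.14]
```

```bash
python3 -m handwheel '[[[2,0,0.1,0],[3,0,0,0],[3,0,0,0],[2.5,0,0,0],[1.5,0,0,0],[0.7,0,0,0],[0,0,0,0],[0,0,0,0]]]'; python3 -m handwheel '[[[0.1,0,0,0],[0.1,0,0,0],[0.1,0,0,0],[0,0,0,0]]]'
```

```text
time: 15.05
tool_pos: [471.8, 295.6, 101.6]
tcp_rot: [2.958, 1.57, 0.162]
contact_force: [0.3, 0.2, -0.6]
grip_width: 41.0
time: 15.38
tool_pos: [471.2, 296.3, 98.4]
tcp_rot: [3.073, 1.57, 0.278]
contact_force: [0.1, -0.2, -0.1]
grip_width: 40.8
```

```bash
python3 -m handwheel '[[[0.15,0,0,0],[0.15,0,0,0],[0,0,0,0]]]'
```

```text
time: 15.63
tool_pos: [470.8, 296.1, 94.7]
tcp_rot: [0.24, 1.57, -2.554]
contact_force: [0.2, -0.4, -2.2]
grip_width: 41.3
```

```bash
python3 -m handwheel '[[[0.1,0,0,0],[0.1,0,0,0],[0,0,0,0]]]'
```

```text
time: 15.88
tool_pos: [470.9, 296.1, 92.7]
tcp_rot: [0.313, 1.57, -2.482]
contact_force: [0.1, -0.2, -1.2]
grip_width: 41.1
```

```bash
python3 -m handwheel '[[[0.1,0,0,0],[0,0,0,0]]]'
```

```text
time: 16.05
tool_pos: [471.1, 296.2, 92.0]
tcp_rot: [2.787, 1.571, -0.008]
contact_force: [-0.6, 0.5, -2.1]
grip_width: 41.3
```

```bash
python3 -m handwheel '[[[0.1,0,0,0],[0,0,0,0]]]'
```

```text
time: 16.22
tool_pos: [471.7, 296.3, 91.9]
tcp_rot: [3.087, 1.569, 0.292]
contact_force: [-1.2, -1.5, 4.3]
grip_width: 41.0
```

```bash
python3 -m handwheel '[[[-0.07,0,0,0],[0,0,0,0],[0,0,0,0],[0,0,0,0],[0,0,0,0],[0,0,0,0],[0,0,0,0]]]' 1;python3 -m handwheel '[[[-1,0,0,0],[-2,0,0,0],[-3,0,0,0],[-3.5,0,0,0],[-2,0,0,0],[-1,0,0,0],[0,0,0,0],[0,0,0,0]]]'
python3 - <<'E'
from h import *
tops(115,140)
cap('wrist','w7.png')
go(476,87.5,205)
E
```

```text
time: 16.8
tool_pos: [471.0, 296.2, 91.6]
tcp_rot: [0.502, 1.571, -2.292]
contact_force: [-0.9, 0.2, 0.2]
grip_width: 83.4
time: 17.47
tool_pos: [470.7, 296.0, 216.2]
tcp_rot: [0.265, 1.57, -2.53]
contact_force: [0.4, -0.3, -0.5]
grip_width: 91.7
[  97    0   63   27 1121] mean [581.1 491.4 121.9] circ [588.7 497.1] 24.6 [129. 121. 109.]
[   0  140   25  156 2714] mean [392.2 561.3 125.1] circ [378.9 572.2] 71.6 [59. 13. 11.]
[ 298  206   50   51 1959] mean [471.2 296.1 129.8] circ [469.4 295.6] 21.0 [89. 48. 29.]
t 17.57 pos [470.1 295.8 214.9] grip 91.9 F [-0.8  0.3 -0.6]
axes x [-0.003 -0.002 -1.   ] y [ 0.34 -0.94  0.  ] z [-0.94  -0.34   0.003]
tool shift cm [ 1.02 19.79  6.52]
```

View pics/w7.png

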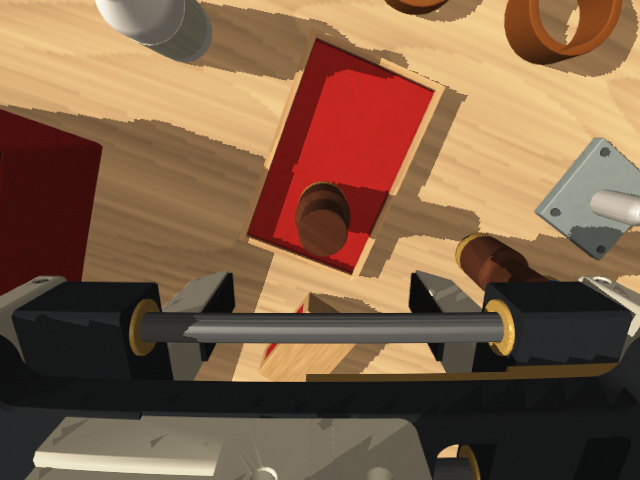

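The first sleeve stands in the red tray: its top is at px (323,231), height ≈130 mm, inside the walls. Next, the second walnut sleeve.

```bash
python3 -m handwheel '[[[0,2,0.7,0],[0,3,1,0],[0,3.5,1.1,0],[0,3.5,1.1,0],[0,3.5,1.1,0],[0,2.5,0.9,0],[0,1.7,0.6,0],[0,0,0,0]]]' 1; python3 -m handwheel '[[[0,0,0,0],[0,0,0,0]]]'
python3 - <<'E'
from h import *
tops(115,135); tops(70,80,minA=100)
cap('wrist','w8.png')
go(476,87.5,86)
E
```

```text
time: 18.23
tool_pos: [476.1, 85.7, 215.1]
tcp_rot: [0.021, 1.567, -2.778]
contact_force: [-0.0, 0.2, 0.2]
grip_width: 91.8
time: 18.4
tool_pos: [476.4, 89.4, 215.8]
tcp_rot: [-0.523, 1.569, 2.966]
contact_force: [-0.1, 0.7, 0.2]
grip_width: 92.0
[  56  131   61   52 2504] mean [470.7 291.6 128.6] circ [469.7 295.1] 21.9 [86. 46. 28.]
[ 601  189   39   47 1484] mean [ 581.6 -153.7  123.3] circ [ 582.9 -159.7] 21.1 [ 42. 163. 145.]
[ 300  204   48   49 1829] mean [477.5  89.1 124.1] circ [476.6  88.7] 20.9 [84. 45. 27.]
[100 123  51  59 692] mean [476.2 280.4  76.3] circ [469.7 294.7] 28.0 [39. 22. 14.]
[455 131  29  31 627] mean [589.  -18.7  73.9] circ [589.2 -19.5] 14.4 [203. 192. 175.]
[562 176  47  52 781] mean [ 582.1 -146.6   74.4] circ [ 583.4 -160.8] 27.2 [ 45. 173. 155.]
[297 189  53  37 567] mean [489.8  93.9  73.9] circ [477.4  89. ] 27.0 [66. 36. 22.]
[390 247  50  45 600] mean [461.8 -11.3  74.2] circ [454.  -22.2] 26.8 [ 34.  78. 174.]
[377 343  48  31 520] mean [356.2 -45.6  74.4] circ [346.7 -54.6] 27.6 [ 44.  161.  143.5]
t 18.55 pos [476.6  89.9 216.3] grip 92.0 F [-0.2  0.8 -1. ]
axes x [-0.001  0.    -1.   ] y [ 0.341 -0.94  -0.   ] z [-0.94  -0.341  0.001]
tool shift cm [13.03  0.2   0.13]
```

View pics/w8.png

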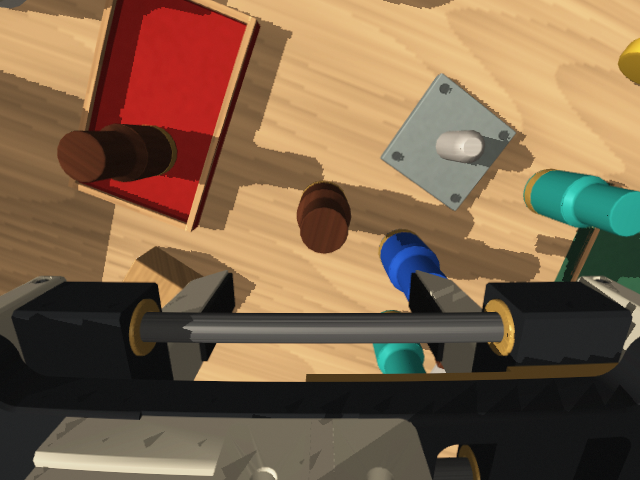

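The sleeve's top at (323,228) is centred under the gripper. Descending to grip the neck.

```bash
python3 -m handwheel '[[[2,0.08,0,0],[3,0,0,0],[3,0,0,0],[2.5,0,0,0],[1.5,0,0,0],[1,0,0,0],[0,0,0,0],[0,0,0,0]]]'; python3 -c "
from h import *
go(477,89,86)"; python3 -m handwheel '[[[0,0,0,0],[0,0,0,0],[0,0,0,0],[0,0,0,0],[0,0,0,0],[0,0,0,0],[0,0,0,0],[0,0,0,0]]]' 0;  python3 -m handwheel '[[[0,0,0,0],[0,0,0,0],[0,0,0,0]]]'; python3 -c "
from h import *
go(477,89,86)"
```

```text
time: 19.22
tool_pos: [476.9, 88.7, 86.5]
tcp_rot: [-0.281, 1.57, -3.075]
contact_force: [-0.1, -0.2, -0.0]
grip_width: 91.9
t 19.22 pos [476.9  88.7  86.5] grip 91.9 F [-0.1 -0.2 -0. ]
axes x [-0.001 -0.    -1.   ] y [ 0.341 -0.94  -0.   ] z [-0.94  -0.341  0.001]
tool shift cm [ 0.05 -0.02 -0.02]
time: 19.88
tool_pos: [477.1, 88.0, 86.7]
tcp_rot: [1.882, 1.571, -0.913]
contact_force: [-0.1, 0.4, -0.1]
grip_width: 42.7
time: 20.13
tool_pos: [477.1, 88.0, 86.7]
tcp_rot: [1.575, 1.571, -1.219]
contact_force: [-0.7, 0.3, 0.9]
grip_width: 40.7
t 20.13 pos [477.1  88.   86.7] grip 40.7 F [-0.7  0.3  0.9]
axes x [ 0. -0. -1.] y [ 0.34 -0.94  0.  ] z [-0.94 -0.34 -0.  ]
tool shift cm [ 0.07 -0.09 -0.02]
```

```bash
python3 -m handwheel '[[[-1.5,0,0,0],[-2.5,0,0,0],[-3,0,0,0],[-3,0,0,0],[-1.5,0,0,0],[0,0,0,0],[0,0,0,0]]]';  python3 -c "
from h import *
go(590,-20.2,198)"
```

```text
time: 20.72
tool_pos: [477.0, 88.1, 201.5]
tcp_rot: [2.687, 1.57, -0.107]
contact_force: [-0.4, -0.5, -1.7]
grip_width: 41.1
t 20.72 pos [477.   88.1 201.5] grip 41.1 F [-0.4 -0.5 -1.7]
axes x [ 0.001 -0.    -1.   ] y [ 0.34 -0.94  0.  ] z [-0.94  -0.34  -0.001]
tool shift cm [ 0.36 14.02 -6.94]
```

```bash
python3 -m handwheel '[[[0,1.6,-0.8,0],[0,2.8,-1.4,0],[0,3,-1.5,0],[0,3,-1.5,0],[0,2.2,-1.1,0],[0,1.4,-0.64,0],[0,0,0,0],[0,0,0,0]]]';python3 -m handwheel '[[[0.8,0,0,0],[1.2,0,0,0],[0.8,0,0,0],[0,0,0,0],[0,0,0,0],[0,0,0,0]]]';  python3 - <<'E'
from h import *
go(590,-20.2,198)
p,d,m=cap('wrist','w9.png')
cv2.imwrite('pics/w9c.png',cv2.resize(p[120:360,220:430,::-1],None,fx=2.5,fy=2.5))
E
```

```text
time: 21.38
tool_pos: [588.9, -20.2, 198.9]
tcp_rot: [-0.543, 1.566, 2.944]
contact_force: [0.1, 0.3, -1.9]
grip_width: 41.0
time: 21.88
tool_pos: [590.0, -19.6, 174.1]
tcp_rot: [2.559, 1.57, -0.235]
contact_force: [0.2, -0.2, -1.1]
grip_width: 40.7
t 21.88 pos [590.  -19.6 174.1] grip 40.7 F [ 0.2 -0.2 -1.1]
axes x [ 0.001 -0.    -1.   ] y [ 0.34 -0.94  0.  ] z [-0.94  -0.34  -0.001]
tool shift cm [-2.39  0.06  0.01]
```

View pics/w9c.png

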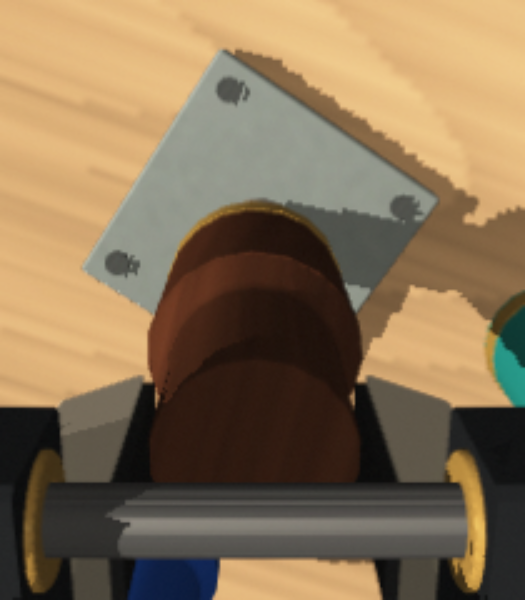

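Same alignment as for the first sleeve. I lower it in small steps.

```bash
python3 -m handwheel '[[[0.5,0.04,0,0],[0.5,0,0,0],[0.4,0,0,0],[0.4,0,0,0],[0.3,0,0,0],[0,0,0,0],[0,0,0,0]]]'
```

```text
time: 22.52
tool_pos: [590.0, -20.4, 152.5]
tcp_rot: [-0.346, 1.57, -3.141]
contact_force: [0.2, -0.2, -0.9]
grip_width: 41.3
```

```bash
python3 -m handwheel '[[[0.4,0,0,0],[0.4,0,0,0],[0.2,0,0,0],[0,0,0,0],[0,0,0,0]]]'
```

```text
time: 22.93
tool_pos: [590.0, -20.4, 142.5]
tcp_rot: [-0.318, 1.57, -3.113]
contact_force: [-0.4, -0.5, -0.9]
grip_width: 40.8
```

```bash
python3 -m handwheel '[[[0.3,0,0,0],[0.3,0,0,0],[0,0,0,0]]]'
```

```text
time: 23.18
tool_pos: [589.7, -20.3, 136.0]
tcp_rot: [-0.401, 1.57, 3.087]
contact_force: [-1.0, -0.5, -2.5]
grip_width: 41.0
```

```bash
python3 -m handwheel '[[[0.15,0,0,0],[0.15,0,0,0],[0,0,0,0]]]'
```

```text
time: 23.43
tool_pos: [589.9, -20.4, 133.4]
tcp_rot: [-0.289, 1.57, -3.084]
contact_force: [0.4, 0.8, -1.7]
grip_width: 41.2
```

```bash
python3 -m handwheel '[[[0.15,0,0,0],[0.15,0,0,0],[0,0,0,0]]]'
```

```text
time: 23.68
tool_pos: [589.9, -20.4, 130.4]
tcp_rot: [-0.318, 1.57, -3.113]
contact_force: [-0.8, -0.4, -1.8]
grip_width: 41.1
```

```bash
python3 -m handwheel '[[[0.15,0,0,0],[0.15,0,0,0],[0,0,0,0]]]'
```

```text
time: 23.93
tool_pos: [589.9, -20.3, 127.4]
tcp_rot: [-0.384, 1.57, 3.105]
contact_force: [0.7, 0.7, -1.5]
grip_width: 40.8
```

```bash
python3 -m handwheel '[[[0.15,0,0,0],[0.15,0,0,0],[0,0,0,0]]]'
```

```text
time: 24.18
tool_pos: [589.9, -20.3, 124.3]
tcp_rot: [-0.381, 1.57, 3.108]
contact_force: [0.0, 0.0, -1.5]
grip_width: 40.5
```

```bash
python3 -m handwheel '[[[0.15,0,0,0],[0.15,0,0,0],[0,0,0,0]]]'
```

```text
time: 24.43
tool_pos: [589.9, -20.4, 121.3]
tcp_rot: [-0.374, 1.57, 3.114]
contact_force: [0.6, -0.9, -1.0]
grip_width: 40.9
```

```bash
python3 -m handwheel '[[[0.15,0,0,0],[0.15,0,0,0],[0,0,0,0]]]'
```

```text
time: 24.68
tool_pos: [589.9, -20.4, 118.3]
tcp_rot: [-0.373, 1.57, 3.115]
contact_force: [-0.9, -0.2, -0.7]
grip_width: 41.0
```

```bash
python3 -m handwheel '[[[0.15,0,0,0],[0.15,0,0,0],[0,0,0,0]]]'
```

```text
time: 24.93
tool_pos: [589.8, -20.4, 115.3]
tcp_rot: [-0.366, 1.57, 3.122]
contact_force: [-0.5, -0.3, -1.9]
grip_width: 41.2
```

```bash
python3 -m handwheel '[[[0.15,0,0,0],[0.15,0,0,0],[0,0,0,0]]]'
```

```text
time: 25.18
tool_pos: [589.9, -20.4, 112.3]
tcp_rot: [-0.312, 1.57, -3.107]
contact_force: [0.6, -0.5, -1.6]
grip_width: 41.1
```

```bash
python3 -m handwheel '[[[0.15,0,0,0],[0.15,0,0,0],[0,0,0,0]]]'
```

```text
time: 25.43
tool_pos: [590.4, -20.4, 110.1]
tcp_rot: [2.657, 1.57, -0.138]
contact_force: [-0.2, 0.4, 2.8]
grip_width: 40.6
```

```bash
python3 -m handwheel '[[[0.1,0,0,0],[0.1,0,0,0],[0,0,0,0]]]'
```

```text
time: 25.68
tool_pos: [591.2, -20.2, 110.0]
tcp_rot: [2.76, 1.567, -0.035]
contact_force: [-1.7, 1.3, 12.9]
grip_width: 40.8
```

This one stops at TCP ≈110, against 102.7 for home. I ease off, release and measure.

```bash
python3 -m handwheel '[[[-0.25,0,0,0],[0,0,0,0],[0,0,0,0]]]'; python3 -m handwheel '[[[0,0,0,0],[0,0,0,0],[0,0,0,0],[0,0,0,0]]]' 0.6; python3 -c "
from h import *
P,d,p=sleeveZ();cv2.imwrite('pics/w10.png',p[:,:,::-1])"
```

```text
time: 25.93
tool_pos: [590.1, -20.4, 110.1]
tcp_rot: [1.292, 1.571, -1.503]
contact_force: [0.2, 0.0, 2.1]
grip_width: 41.3
time: 26.27
tool_pos: [590.0, -20.4, 110.0]
tcp_rot: [-0.175, 1.57, -2.97]
contact_force: [0.3, -0.3, 0.5]
grip_width: 54.7
top [597.6 -18.1 147.9] 0.6
plate [576.9  27.8  15.4] 1.0
26.3167 [590.  -20.4 110. ] [ 0.4 -0.5 -0. ] 54.812408049970394
[(13, 589), (16, 142), (28, 41), (34, 42), (37, 88), (40, 47), (46, 47), (49, 48), (52, 50), (55, 52), (58, 48), (61, 56), (64, 58), (67, 57), (70, 56), (73, 70), (76, 68), (79, 68), (82, 73), (85, 67), (88, 110), (91, 332), (94, 599), (97, 542), (100, 233), (103, 89), (106, 94), (109, 97), (112, 99), (115, 98), (118, 109), (121, 114), (124, 121), (127, 134), (130, 129), (133, 206), (136, 254), (139, 269), (142, 265), (145, 2457), (148, 1415), (151, 117), (154, 102), (157, 111), (160, 90), (163, 100), (166, 91), (169, 98), (172, 97), (175, 64)]
```

View pics/w10.png

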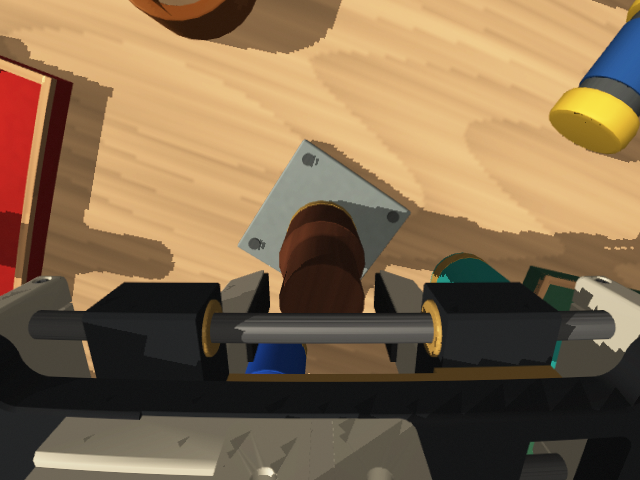

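It also stops short: top at 147.9, so the rim is ≈7 mm above the plate. It goes to the red tray too, beside the first.

```bash
python3 -m handwheel '[[[0,0,0,0],[0,0,0,0],[0,0,0,0],[0,0,0,0],[0,0,0,0]]]' 0; python3 -m handwheel '[[[-0.5,0,0,0],[-1.5,0,0,0],[-1.5,0,0,0],[-2,0,0,0],[-2,0,0,0],[-2.5,0,0,0],[-2,0,0,0],[0,0,0,0]]]'; python3 -m handwheel '[[[0,0,0,0],[0,0,0,0]]]'; python3 -c "
from h import *
go(574,292,230)"
```

```text
time: 26.73
tool_pos: [590.0, -20.4, 110.2]
tcp_rot: [0.741, 1.571, -2.054]
contact_force: [0.2, -0.7, -0.1]
grip_width: 41.2
time: 27.4
tool_pos: [592.0, -20.6, 235.1]
tcp_rot: [2.623, 1.562, -0.172]
contact_force: [1.1, 0.6, -0.7]
grip_width: 40.9
time: 27.57
tool_pos: [589.4, -20.3, 229.0]
tcp_rot: [-0.463, 1.569, 3.025]
contact_force: [0.2, -0.2, -2.4]
grip_width: 40.8
t 27.57 pos [589.4 -20.3 229. ] grip 40.8 F [ 0.2 -0.2 -2.4]
axes x [-0.002  0.    -1.   ] y [ 0.34  -0.94  -0.001] z [-0.94  -0.34   0.002]
tool shift cm [ -0.09 -29.89  -9.17]
```

```bash
python3 -m handwheel '[[[0,-1.8,-0.5,0],[0,-3.3,-1,0],[0,-3.6,-1.1,0],[0,-3.6,-1.1,0],[0,-3.6,-1.1,0],[0,-3.6,-1.1,0],[0,-3.6,-1.1,0],[0,-3.2,-1,0]]]';python3 -m handwheel '[[[0,-2.2,-0.7,0],[0,-1.3,-0.4,0],[0,0,0,0],[0,0,0,0],[0,0,0,0]]]'
python3 - <<'E'
from h import *
cap('wrist','w11.png')
go(574,292,92.7)
E
```

```text
time: 28.23
tool_pos: [574.6, 256.3, 228.1]
tcp_rot: [-0.119, 1.567, -2.913]
contact_force: [0.7, 1.0, -1.5]
grip_width: 40.6
time: 28.65
tool_pos: [574.4, 289.3, 229.4]
tcp_rot: [0.451, 1.569, -2.345]
contact_force: [0.0, -0.5, -1.3]
grip_width: 40.9
t 28.7 pos [574.6 289.1 229.8] grip 41.0 F [ 1.2 -0.8 -1.1]
axes x [-0.001 -0.001 -1.   ] y [ 0.338 -0.941  0.001] z [-0.941 -0.338  0.001]
tool shift cm [13.71 -0.3  -0.05]
```

View pics/w11.png

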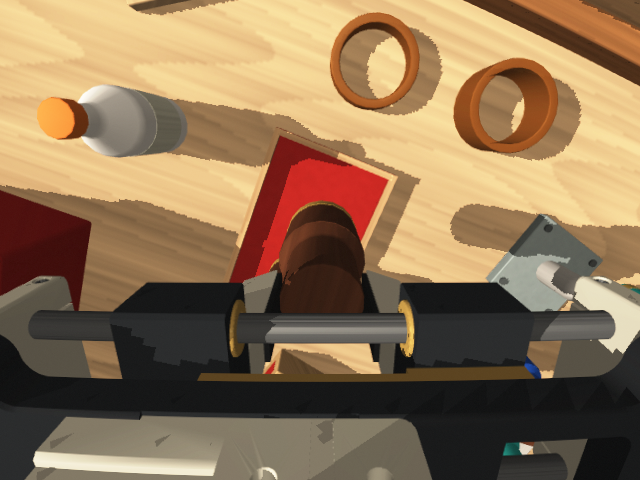

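```bash
python3 -m handwheel '[[[2,-0.1,0,0],[3,0,0,0],[3,0,0,0],[2.5,0,0,0],[1.5,0,0,0],[0.8,0,0,0],[0,0,0,0],[0,0,0,0]]]'; python3 -m handwheel '[[[0.1,0,0,0],[0.1,0,0,0],[0,0,0,0],[0,0,0,0]]]'
```

```text
time: 29.37
tool_pos: [574.7, 291.0, 102.9]
tcp_rot: [2.931, 1.57, 0.135]
contact_force: [0.3, 0.0, -1.2]
grip_width: 40.9
time: 29.7
tool_pos: [574.3, 291.9, 100.9]
tcp_rot: [3.023, 1.57, 0.229]
contact_force: [0.6, 0.4, -2.0]
grip_width: 40.8
```

```bash
python3 -m handwheel '[[[0.2,0,0,0],[0.2,0,0,0],[0.1,0,0,0],[0,0,0,0]]]'
```

```text
time: 30.03
tool_pos: [573.8, 291.7, 94.7]
tcp_rot: [0.097, 1.57, -2.698]
contact_force: [-0.1, 0.3, -1.4]
grip_width: 41.2
```

```bash
python3 -m handwheel '[[[0.1,0,0,0],[0.1,0,0,0],[0,0,0,0],[0,0,0,0]]]'
```

```text
time: 30.37
tool_pos: [574.0, 291.7, 93.1]
tcp_rot: [0.559, 1.571, -2.236]
contact_force: [1.1, -0.8, -1.8]
grip_width: 41.1
```

```bash
python3 -m handwheel '[[[0.1,0,0,0],[0,0,0,0]]]'
```

```text
time: 30.53
tool_pos: [574.3, 291.9, 92.8]
tcp_rot: [3.048, 1.57, 0.253]
contact_force: [-0.7, -1.3, 1.6]
grip_width: 41.0
```

```bash
python3 -m handwheel '[[[0.1,0,0,0],[0,0,0,0]]]'
```

```text
time: 30.7
tool_pos: [574.7, 292.0, 92.8]
tcp_rot: [3.091, 1.568, 0.297]
contact_force: [-1.2, -1.0, 7.3]
grip_width: 41.1
```

```bash
python3 -m handwheel '[[[-0.12,0,0,0],[0,0,0,0]]]'; python3 -m handwheel '[[[0,0,0,0],[0,0,0,0],[0,0,0,0],[0,0,0,0],[0,0,0,0],[0,0,0,0],[0,0,0,0]]]' 1;python3 -m handwheel '[[[-1,0,0,0],[-2,0,0,0],[-3,0,0,0],[-3.5,0,0,0],[-2,0,0,0],[-1,0,0,0],[0,0,0,0],[0,0,0,0]]]'
python3 - <<'E'
from h import *
tops(115,140)
cap('wrist','w12.png')
p,d,m=cap('side','s12.png')
E
```

```text
time: 30.87
tool_pos: [574.2, 291.8, 92.8]
tcp_rot: [2.912, 1.57, 0.117]
contact_force: [-1.4, -1.2, 4.1]
grip_width: 41.1
time: 31.45
tool_pos: [574.0, 291.7, 92.3]
tcp_rot: [0.688, 1.571, -2.107]
contact_force: [-0.2, 0.1, -0.7]
grip_width: 83.0
time: 32.12
tool_pos: [573.8, 291.6, 216.9]
tcp_rot: [0.26, 1.57, -2.535]
contact_force: [-0.2, -0.6, -0.6]
grip_width: 91.8
[  71   88   56   64 2161] mean [599.4 489.6 124.6] circ [596.4 499.3] 25.8 [131. 123. 111.]
[ 297  204   50   51 1949] mean [575.  293.  129.8] circ [573.5 292.5] 20.9 [87. 47. 28.]
[  0 249  12  47 434] mean [431.3 561.4 120.5] circ [428.1 566.6] 22.3 [57. 12. 11.]
```

View pics/w12.png

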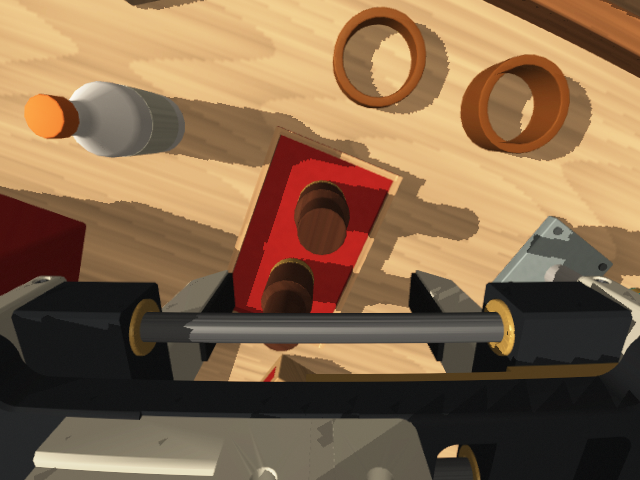

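View pics/s12.png

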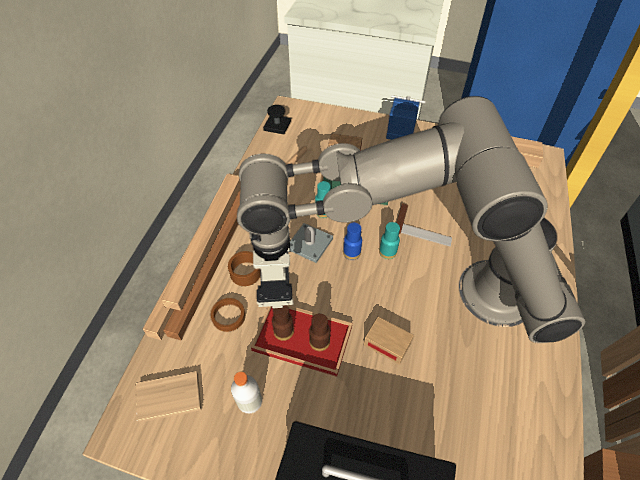

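Both sleeves stand upright in the red tray, at (283,322) and (320,331) in the side view. The gripper is clear and everything else is where it was, so I hand in.

```bash
python3 -c "
from plant import bot
print(bot.close_job())"
```

```text
the job is handed in; nothing more can be done
None
```

Both walnut sleeves stopped short on the gauge pin, so both now stand upright side by side in the red tray. The job is handed in at about 32 s of the 67 s allowed.

| Sleeve | Top when resting free on the pin (141 mm if home) | Rim above the plate | Tried |
|---|---|---|---|
| Right-hand one | 146.6 mm | about 6 mm | first |
| Left-hand one | 147.9 mm | about 7 mm | second |

- **Fit:** Both slid freely down the pin, with almost no side force, until they met a firm stop. The wrist force reached about 28 N on the first before I backed off, and about 13 N on the second. I released each one on the pin and measured its top; the stop height and the measured top agreed to within about 1 mm.
- **Placing:** I put the first sleeve in the red tray before trying the second. After release both tops measured about 130 mm (131 expected), so they stand flat on the tray floor, about 105 mm apart.
- **Last check:** In the last pictures the other things look unmoved and the gripper is clear, about 85 mm above the sleeve tops.
- **Disagreement:** The top camera read positions about 4 mm off the side and wrist cameras in y. I used the wrist camera's values, and the free slide onto the pin supported them.

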